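# Stand the washed instrument grids in the sterilising rack

### The arm

A 6-joint arm with a two-finger parallel gripper is mounted at the origin on a cart in front of the work surface, level with it; the furniture and walls round the work are solid. World frame = base frame: x ahead of the robot, y to its left, z up, the work surface at z = 0. Lengths are in m, angles in rad, forces in N, time in s.
With the tool pointing down it reaches from about 0.425 to 0.95 m from the base axis. Payload 3.5 kg.
Tool frame: the origin (TCP) lies at the very end of the fingers, on their centre line; the grasp point (between the pads) lies 19 mm behind it; z points along the fingers, y is the line along which they close (so a half turn about z gives the same grasp; the last joint's range is limited). The gripper opens to 85 mm and grips with 20 to 120 N. Pads are 22 mm wide; open, the fingers measure 114 mm over their backs; the gripper's body (76 mm by 85 mm) begins 54 mm behind the grasp point. The pads swing forward as they close: fully open they stand 13 mm farther back than shut.
Start: joints at [-1.405, 0.286, 1.577, -0, 1.279, -0.15], TCP at [0.21, -0.642, 0.231] pointing down, gripper open.
Joint ranges: [-2.77, 2.77], [-0.9, 2.22], [0.21, 2.48], [-1.53, 4.67], [0.24, 2.81], [-2.84, 2.84]. Speed limits (rad/s): [2.79, 2.79, 3.14, 3.14, 3.14, 3.14].

### API

Orientations are given as a unit quaternion [x, y, z, w].
In Python, from plant import ctrl gives the robot as it stands.
- The arm moves only by the tool inch_along, called as name(argument=value, ...), one argument or row to a line, values as JSON. Schema: {"type":"object","properties":{"steps":{"type":"array","items":{"type":"array","items":{"type":"array","items":{"type":"number"},"minItems":7,"maxItems":7},"minItems":1,"maxItems":10},"minItems":1,"maxItems":1},"clamp_n":{"type":"number"},"only":{"type":"string"},"quiet":{"type":"boolean"},"lines":{"type":"string"}},"required":["steps"],"additionalProperties":false}. steps is a list that holds a single list of rows (three levels of brackets), with 1 to 10 rows, each of 7 numbers: dx, dy, dz in mm, then a rotation vector rx, ry, rz in rad, then the opening from 0.0 (shut) to 1.0 (fully open); each row is the pose to reach, as a shift and turn from the pose commanded when the call began, along the tool's axes at that moment; what a row does not reach only later rows make up. A row lasts 1/8 s, in which the tool goes at most 0.0625 m and 0.188 rad, less where a joint would pass 70% of its speed; a pose out of reach is approached as far as the arm can. The fingers move at their own pace and stop on an object; clamp_n is the grip in N (left out, the last holds). Time passes only in rows, so rows that do not move let the fingers close. The tool returns the time, the measured TCP pose, the force, the opening and the grip force at its end. only (a regular expression) keeps the lines of the reply that match it, lines (a string "A,B") keeps lines A to B, and quiet returns only ok. Input that does not fit is refused with a message, and nothing moves.
- ctrl.get_state(): the state, without advancing time (a new reading comes with each control period).
- ctrl.read_camera(name): name is "scene" or "top" or "wrist"; returns a dict with "pixels" (400x640x3 uint8, red, green, blue), "camera_matrix" (3x3 intrinsics, pixels), "dist_coeffs" ([k1, k2, p1, p2, k3] as OpenCV has them; the pictures are not rectified), "xyz" and "orientation" of the camera in the world. Camera axes: x right, y down, z forward; pixel columns grow to the right and rows downward; lengths in m; the calibration is good to about 2 mm. A picture is of the moment at which its call begins. There is no depth.
- ctrl.sign_off(): hands the job in; it is judged then, once.
The state is a dict: "time": time; "qpos": joint angles; "dq": joint speeds; "joint_efforts": joint torques, N m; "eef_pos": TCP position; "tcp_rot": TCP orientation; "contact_force": force on the tool from outside, world axes, zero at the start; "wrist_torque": the same for the moment, N m; "opening": opening from 0.0 (shut) to 1.0 (fully open); "finger_force": force on a finger pad.
Only numpy, scipy, OpenCV 4.12 (cv2) and the standard library are available. Lean on these libraries where they do the work, as an engineer would, in place of code of your own. Each camera call takes 0.05 s, during which the arm holds its last target. There are 200 camera calls.

### The job

Two washed flat instrument grids lean on the draining rests. Stand each one upright on its long bottom edge in the wire sterilising rack, the longer grid in the longer slot and the shorter grid in the shorter slot, both with their label tab on top at the end of the rack that has the carrying loop. Lower them right down onto the slot floor before letting go, and do not disturb the vial, the tape roll or the handset.

Things in the scene. Friction and masses are not known exactly. Their poses are not given: they have to be found in the camera images.
- long_grid: Longer of two flat stainless grids: rigid plate 140 long x 100 high x 8 mm thick, about 186 g (varies); solid band along the top, fine bars below. Origin: middle of the bottom edge; z up the plate, y along it, x normal to its faces; label tab at its +y end. Leans at the start on a rest, top tipped 0.45 rad away from the robot; its top 45 mm are free on both faces to pinch.
- short_grid: Shorter of two flat stainless grids: rigid plate 100 long x 100 high x 8 mm thick, about 133 g (varies); solid band along the top, fine bars below. Origin: middle of the bottom edge; z up the plate, y along it, x normal to its faces; label tab at its -y end. Leans at the start on a rest, top tipped 0.45 rad away from the robot; its top 45 mm are free on both faces to pinch.
- long_grid_tab (a point): Middle of the long grid's label tab, at [0, +57, +108] mm in the grid's frame. The tab is 24 mm wide, 5 mm thick and stands 18 mm above the top edge at one end of the grid.
- short_grid_tab (a point): Middle of the short grid's label tab, at [0, -37, +108] mm in the grid's frame. The tab is 24 mm wide, 5 mm thick and stands 18 mm above the top edge at one end of the grid.
- rest_a: Fixed slanted aluminium draining rest that carries the long grid; base 92 x 120 mm, 72 mm high, +x away from the robot. Origin on the trolley top. A slab 110 mm wide backs the lower 55 mm of the grid and leans 0.45 rad to +x; the grid's foot stands on a ledge at [-30, 0 +-10, 20] mm behind a lip 8 mm high. The two rests may trade places.
- rest_b: Fixed slanted aluminium draining rest that carries the short grid; base 92 x 120 mm, 72 mm high, +x away from the robot. Origin on the trolley top. A slab 110 mm wide backs the lower 55 mm of the grid and leans 0.45 rad to +x; the grid's foot stands on a ledge at [-30, 0 +-10, 20] mm behind a lip 8 mm high. The two rests may trade places.
- rack: Fixed stainless wire rack: a base 136 (x) x 176 (y) mm with two parallel slots along y, 70 mm apart, formed by wire hoops. Origin: centre of the base on the trolley top, z up. A carrying loop of 8 mm rod, 90 mm wide and 88 mm high, stands at its +y end only (that end points roughly away from the robot).
- long_slot (a point): Middle of the long slot's floor, 8 mm above the trolley top, on the rack's -x side; axes as the rack's. The slot runs along y, 152 mm long between end stops 29 mm high, 11 mm wide between wire hoops 49 mm high (heights above its floor); the hoops splay above 34 mm to a mouth 25 mm wide. A seated grid has its origin here and may lean 0.1 rad.
- short_slot (a point): Middle of the short slot's floor, 8 mm above the trolley top, on the rack's +x side; axes as the rack's. The slot runs along y, 112 mm long between end stops 29 mm high, 11 mm wide between wire hoops 49 mm high (heights above its floor); the hoops splay above 34 mm to a mouth 25 mm wide. A seated grid has its origin here and may lean 0.1 rad.
- rack_handle (a point): Top middle of the carrying loop, at the +y end of the rack, 93 mm from its centre and 84 mm up.
- vial_blue: Bystander: small glass vial, 22 mm across, 47 mm high, upright; origin under its centre. Leave alone.
- tape_roll: Bystander: small roll of tape lying flat, 40 mm across, 13 mm high; origin under its centre. Leave alone.
- handset: Bystander: black handset lying flat, 80 x 166 x 14 mm; origin under its centre. Leave alone.

How it is judged:
At the end, for the whole second after the job is handed in: Each grid in its own slot: foot within 6 mm of the slot floor's height and mid plane, 12 mm of its middle along the slot, upright within 0.2 rad, along the slot within 0.12 rad, tab at the carrying-loop end; at rest, released (x of long_grid in the frame of long_slot between -0.006 and 0.006 m and y of long_grid in the frame of long_slot between -0.012 and 0.012 m and z of long_grid in the frame of long_slot between -0.005 and 0.006 m and angle between each of long_grid, short_grid's own z axis and vertical below 0.2 rad and angle between the y axis of each of long_grid, short_grid and the y axis of rack, either way round below 0.12 rad and y of long_grid_tab in the frame of long_slot above 0.01 m and linear speed of each of long_grid, short_grid below 0.05 m/s and contact force between the fingers and long_grid below 0.1 N and x of short_grid in the frame of short_slot between -0.006 and 0.006 m and y of short_grid in the frame of short_slot between -0.012 and 0.012 m and z of short_grid in the frame of short_slot between -0.005 and 0.006 m and y of short_grid_tab in the frame of short_slot above 0.01 m and contact force between the fingers and short_grid below 0.1 N); the robot touches nothing.
It fails at once if the small glass vial was moved more than 30 mm (distance of vial_blue from where it was at the start of the episode above 0.03 m).
It fails at once if the tape roll was moved more than 30 mm (distance of tape_roll from where it was at the start of the episode above 0.03 m).
It fails at once if the handset was moved more than 30 mm (distance of handset from where it was at the start of the episode above 0.03 m).
It fails at once if the long grid was let go over the rack while its foot was still more than 15 mm above the slot floors (horizontal distance between long_grid and rack below 0.07 m and z of long_grid in the frame of long_slot above 0.015 m and contact force between the fingers and long_grid below 0.05 N).
It fails at once if the short grid was let go over the rack while its foot was still more than 15 mm above the slot floors (horizontal distance between short_grid and rack below 0.07 m and z of short_grid in the frame of long_slot above 0.015 m and contact force between the fingers and short_grid below 0.05 N).
It also fails if it takes over 59 s, if anything falls off the work surface, if the arm or the gripper's body presses on something with over 40 N, if the wrist force passes 120 N, or if a joint passes its speed limit or range.

## Working session

There is one attempt and no reset: what is moved stays moved. The work goes in short steps, Python scripts to look and compute and a tool call to move; the robot and the scene stay as the last step left them, time stands still between calls to the robot, and variables do not carry over. Pictures are saved under pics/ and viewed, at most 12 in all, crops included, and the job is handed in when it is done.

```bash
ls; mkdir -p pics
```

Run:
```python
from plant import ctrl
import cv2,json
for n in ["scene","top"]:
    c=ctrl.read_camera(n); cv2.imwrite(f"pics/{n}0.png",c["pixels"][:,:,::-1])
    print(n,c["camera_matrix"],c["dist_coeffs"],c["xyz"],c["orientation"])
print(ctrl.get_state())
```

```text
pics
plant.py
scene [[429.87781093   0.         325.47738397]
 [  0.         429.87781093 193.99317219]
 [  0.           0.           1.        ]] [0.01561289 0.         0.         0.         0.        ] [-0.04130901  0.49618524  0.81643762] [-0.43869387  0.80923842 -0.34241551  0.1882352 ]
top [[439.44424437   0.         318.70248555]
 [  0.         439.44424437 195.9248423 ]
 [  0.           0.           1.        ]] [-0.12367038  0.          0.          0.          0.        ] [0.5010624  0.06608696 1.17569158] [-0.70537831  0.70750355 -0.01909174  0.03893174]
{'time': 0.1, 'qpos': array([-1.40503118e+00,  2.87096356e-01,  1.57805857e+00, -1.73413374e-05,
        1.27863328e+00, -1.50009302e-01]), 'dq': array([-7.27532659e-05, -1.72992216e-03, -3.92889500e-03, -9.15852347e-04,
       -1.91674402e-04,  9.92682720e-04]), 'joint_efforts': array([ 1.08642420e-03, -4.07297373e+01, -2.93699062e+01, -1.14221050e-04,
        3.39471422e-03, -1.39784837e-05]), 'eef_pos': array([ 0.20953879, -0.64100692,  0.23005752]), 'tcp_rot': array([ 9.87560694e-01,  1.57234445e-01, -1.69483570e-05, -1.09767932e-03]), 'contact_force': array([-1.3428907 , -0.21872221,  0.55971243]), 'wrist_torque': array([-0.02965324,  0.0546325 ,  0.01695293]), 'finger_force': 0.0, 'opening': 1.0009889918288126}
```

View pics/scene0.png

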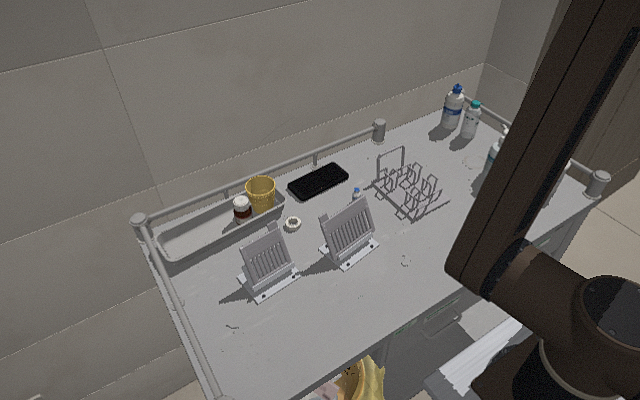

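View pics/top0.png

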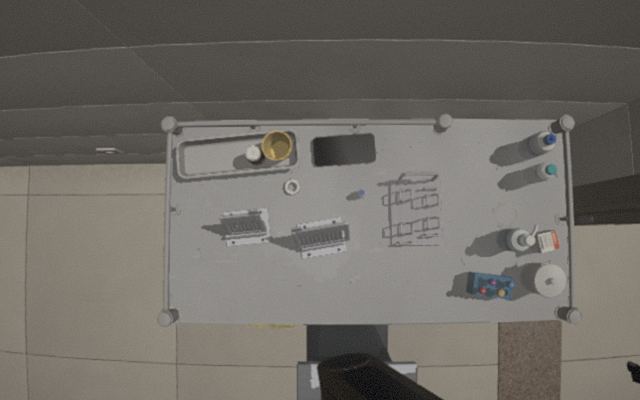

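Create h.py:
```python
import numpy as np, cv2
from scipy.spatial.transform import Rotation as R
from plant import ctrl
def ray(c,px):
    n=cv2.undistortPoints(np.array(px,float).reshape(-1,1,2),c["camera_matrix"],c["dist_coeffs"])[:,0]
    d=np.c_[n,np.ones(len(n))]@R.from_quat(c["orientation"]).as_matrix().T
    return np.array(c["xyz"]),d/np.linalg.norm(d,axis=1)[:,None]
def plane(c,px,z):
    o,d=ray(c,px); return o+d*((z-o[2])/d[:,2])[:,None]
def tri(rays):  # [(o,d),...]
    A=np.zeros((3,3));b=np.zeros(3)
    for o,d in rays:
        P=np.eye(3)-np.outer(d,d);A+=P;b+=P@o
    X=np.linalg.solve(A,b); return X,[np.linalg.norm((np.eye(3)-np.outer(d,d))@(X-o)) for o,d in rays]
def proj(c,X):
    Rm=R.from_quat(c["orientation"]).as_matrix().T
    return cv2.projectPoints(np.array(X,float).reshape(-1,3),cv2.Rodrigues(Rm)[0],-Rm@np.array(c["xyz"]),c["camera_matrix"],c["dist_coeffs"])[0][:,0]
def delta(pos,quat,cur):  # shift and rotvec in the tool axes of cur=(pos,quat)
    r=R.from_quat(cur[1]); return r.inv().apply(np.array(pos)-cur[0]),(r.inv()*R.from_quat(quat)).as_rotvec()
```

Run:
```python
from h import *
c=ctrl.read_camera("top");np.set_printoptions(precision=3,suppress=True)
print(plane(c,[(322,238),(245,227),(413,213),(415,176),(360,194),(292,187),(343,150)],0.0))
w=ctrl.read_camera("wrist"); s=ctrl.get_state(); r=R.from_quat(s["tcp_rot"])
print(r.inv().apply(w["xyz"]-s["eef_pos"]), (r.inv()*R.from_quat(w["orientation"])).as_matrix(), w["camera_matrix"],w["dist_coeffs"])
a=cv2.resize(c["pixels"][165:270,210:450],None,fx=3.3,fy=2.8*3.3/2.8,interpolation=cv2.INTER_CUBIC)[:300]
cv2.imwrite("pics/topc.png",a[:,:,::-1])
```

```text
[[ 0.485  0.09   0.   ]
 [ 0.515  0.298  0.   ]
 [ 0.551 -0.153  0.   ]
 [ 0.651 -0.161  0.   ]
 [ 0.603 -0.012  0.   ]
 [ 0.622  0.171  0.   ]
 [ 0.722  0.033  0.   ]]
[ 0.083 -0.    -0.142] [[ 0.    -0.946 -0.324]
 [ 1.     0.     0.001]
 [-0.    -0.324  0.946]] [[304.213   0.    319.935]
 [  0.    304.213 201.972]
 [  0.      0.      1.   ]] [-0.019  0.     0.     0.     0.   ]
```
View pics/topc.png

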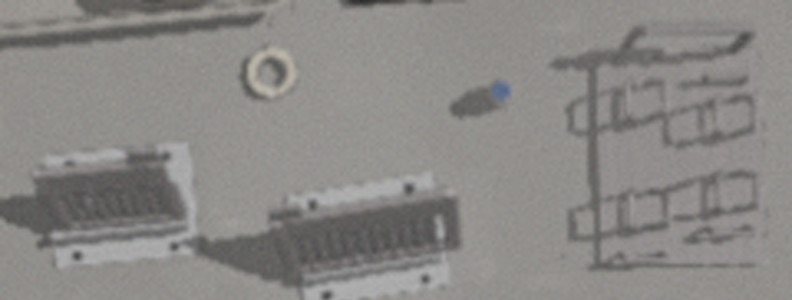

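Units first: shifts go in mm. So 0.38 m is 380, -0.34 m is -340.

inch_along(
  steps=[
    [[0,0,-60,0,0,0,1],[30,-20,-110,0,0,0,1],[80,-60,-120,0,0,0,1],[130,-100,-120,0,0,0.05,1],[180,-140,-120,0,0,0.1,1],[230,-180,-120,0,0,0.15,1],[280,-220,-120,0,0,0.2,1],[330,-260,-120,0,0,0.25,1],[380,-300,-120,0,0,0.3,1],[430,-340,-120,0,0,0.316,1]],
  ],
)

```text
time: 1.45
eef_pos: [0.5064, -0.1938, 0.3514]
tcp_rot: [1.0, -0.001, 0.0, 0.0]
contact_force: [-0.8, -0.0, -0.2]
opening: 1.002
finger_force: 0.0
```

inch_along(
  steps=[
    [[50,-50,0,0,0,0,1],[50,-100,0,0,0,0,1],[50,-140,0,0,0,0,1],[50,-160,10,0,0,0,1],[50,-160,10,0,0,0,1]],
  ],
)

```text
time: 2.08
eef_pos: [0.5551, -0.0351, 0.3397]
tcp_rot: [1.0, 0.001, -0.001, -0.0]
contact_force: [0.2, -0.5, 0.2]
opening: 0.998
finger_force: 0.0
```

Run:
```python
from h import *
c=ctrl.read_camera("wrist");s=ctrl.get_state();print(s["eef_pos"],s["tcp_rot"],s["qpos"])
cv2.imwrite("pics/w1.png",c["pixels"][:,:,::-1]);import pickle;pickle.dump(c,open("w1.pkl","wb"))
```

```text
[ 0.55530833 -0.03615302  0.34023959] [ 9.99999584e-01  2.81473981e-05 -8.90085431e-04  1.95697982e-04] [-2.46967002e-01 -3.95111515e-02  1.73813681e+00 -8.21285183e-04
  1.44459749e+00  1.32387706e+00]
```

View pics/w1.png

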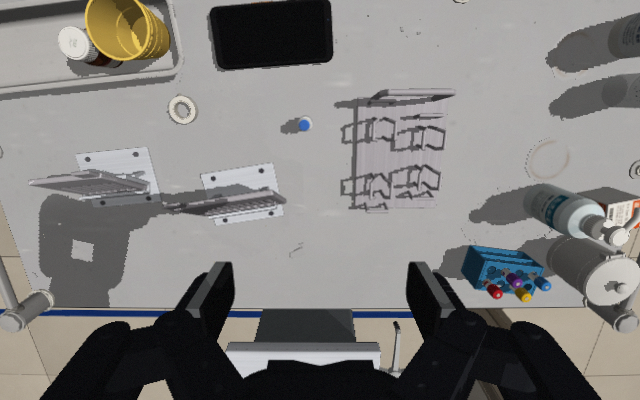

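inch_along(
  steps=[
    [[-10,50,30,0,0,0,1],[-20,100,60,0,0,0,1],[-20,115,70,0,0,0,1],[-20,115,70,0,0,0,1],[-20,115,70,0,0,0,1]],
  ],
  lines="1,2",
)

```text
time: 2.75
eef_pos: [0.5364, -0.1506, 0.2728]
```

Run:
```python
from h import *
import pickle
c=ctrl.read_camera("wrist");pickle.dump(c,open("wA.pkl","wb"))
```

inch_along(
  steps=[
    [[0,-60,0,0,0,0,1],[0,-120,0,0,0,0,1],[0,-180,0,0,0,0,1],[0,-240,0,0,0,0,1],[0,-300,0,0,0,0,1],[0,-360,0,0,0,0,1],[0,-360,0,0,0,0,1],[0,-360,0,0,0,0,1]],
  ],
  lines="1,2",
)

```text
time: 3.8
eef_pos: [0.5356, 0.2103, 0.2722]
```

Run:
```python
from h import *
import pickle
c=ctrl.read_camera("wrist");pickle.dump(c,open("wB.pkl","wb"))
A=pickle.load(open("wA.pkl","rb"))
print([proj(A,[(.55,-.15,0.05)]),proj(c,[(.55,-.15,.05),(.485,.09,.1),(.515,.298,.1)])])
ca=proj(A,[(.55,-.15,.04)])[0].astype(int)
x0,y0=max(ca[0]-100,0),max(ca[1]-95,0)
a=cv2.resize(A["pixels"][y0:y0+200,x0:x0+200],None,fx=3,fy=3,interpolation=cv2.INTER_CUBIC)
cv2.imwrite("pics/A.png",a[:,:,::-1]);print(x0,y0)
cv2.imwrite("pics/B.png",cv2.resize(c["pixels"][30:290],(800,325),interpolation=cv2.INTER_CUBIC)[:,:,::-1])
```

```text
[array([[319.28650175, 159.12698837]]), array([[612.76913755, 159.85454328],
       [426.99918004, 224.58139399],
       [239.19182966, 198.80676072]])]
219 62
```

View pics/A.png

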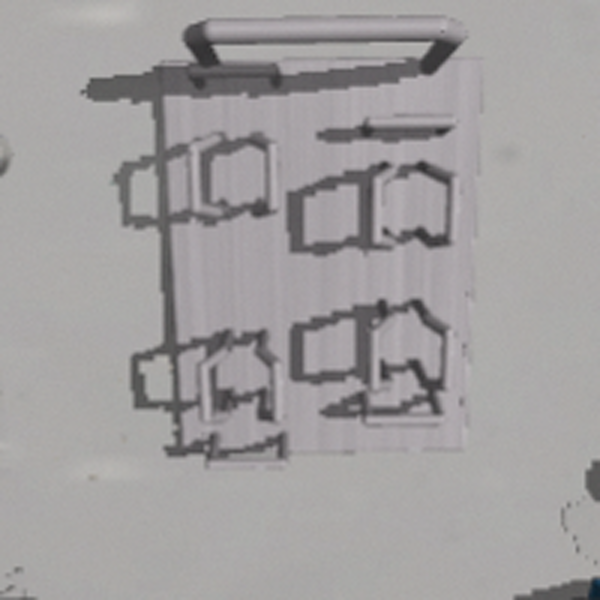

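View pics/B.png

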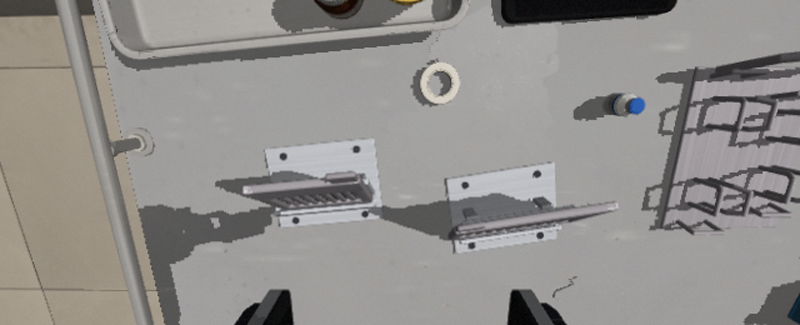

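Run:
```python
from h import *
import pickle
B=pickle.load(open("wB.pkl","rb"));W=pickle.load(open("w1.pkl","rb"))
b=cv2.resize(B["pixels"][135:240,180:510],None,fx=2.4,fy=2.4,interpolation=cv2.INTER_CUBIC)
w=cv2.resize(W["pixels"][140:235,20:300],None,fx=2.8,fy=2.8,interpolation=cv2.INTER_CUBIC)
im=np.zeros((530,800,3),np.uint8);im[:b.shape[0],:b.shape[1]]=b;im[260:260+w.shape[0],:w.shape[1]]=w
cv2.imwrite("pics/g.png",im[:,:,::-1])
```

```text
(no output)
```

View pics/g.png

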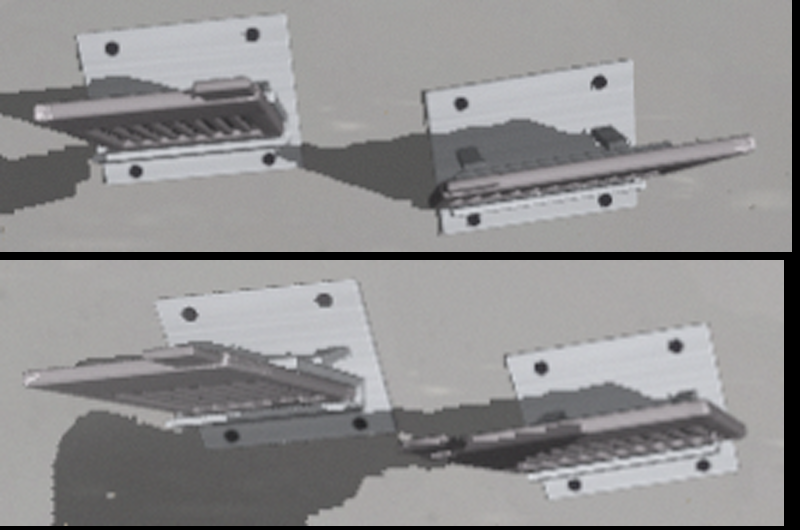

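Run:
```python
from h import *
import pickle
np.set_printoptions(precision=4,suppress=True)
A,B,W=[pickle.load(open(f,"rb")) for f in("wA.pkl","wB.pkl","w1.pkl")]
fb=lambda p:(180+(p[0]+.5)/2.4-.5,135+(p[1]+.5)/2.4-.5)
fw=lambda p:(20+(p[0]+.5)/2.8-.5,140+(p[1]-260+.5)/2.8-.5)
fa=lambda p:(219+(p[0]+.5)/3-.5,62+(p[1]+.5)/3-.5)
def st(n,pb,pw):
    X,e=tri([(o,d[0]) for o,d in(ray(B,fb(pb)),ray(W,fw(pw)))]);print(n,X,np.round(e,4));return X
for n,b,w in[("sTL",(77,36),(157,299)),("sTR",(287,14),(357,280)),("sBR",(300,165),(397,430)),
 ("lTL",(423,91),(506,354)),("lTR",(633,60),(709,323)),("lBR",(637,204),(740,471)),("lBL",(441,235),(549,500)),
 ("short top L",(36,112),(25,378)),("short top R",(266,90),(225,357)),("tab s R",(253,82),(208,344)),
 ("long top L",(445,187),(403,440)),("long top R",(753,143),(708,405))]: st(n,b,w)
print("rack base",plane(A,[fa(p) for p in[(160,62),(481,58),(467,450),(182,452)]],.004))
for n,a,w in[("loopL",(186,30),(376,96)),("loopR",(464,28),(454,93))]:
    print(n,tri([(o,d[0]) for o,d in(ray(A,fa(a)),ray(W,w))]), plane(A,[fa(a)],.084))
for n,p,z in[("Ltop",(236,73),.037),("Lbot",(247,461),.037),("Rtop",(410,124),.037),("Rbot",(404,417),.037),
 ("hoopL far",(232,142),.057),("hoopL near",(240,355),.057),("hoopR far",(414,170),.057),("hoopR near",(410,310),.057)]: print(n,plane(A,[fa(p)],z))
```

```text
sTL [ 0.553   0.3579 -0.0012] [0.0008 0.0008]
sTR [0.5648 0.2379 0.001 ] [0.0001 0.0001]
sBR [ 0.4742  0.2321 -0.0027] [0.0001 0.0001]
lTL [ 0.5208  0.1597 -0.0018] [0.0004 0.0004]
lTR [0.5397 0.0401 0.0003] [0.0002 0.0002]
lBR [0.4498 0.0257 0.0002] [0.0006 0.0006]
lBL [ 0.4287  0.1448 -0.0019] [0.0001 0.0001]
short top L [0.5368 0.3405 0.1083] [0. 0.]
short top R [0.5479 0.2399 0.1137] [0. 0.]
tab s R [0.553  0.2451 0.1155] [0.0013 0.0013]
long top L [0.5086 0.1634 0.1192] [0.002 0.002]
long top R [0.5234 0.0258 0.1072] [0.0003 0.0003]
rack base [[ 0.6391 -0.0904  0.004 ]
 [ 0.6407 -0.2253  0.004 ]
 [ 0.4649 -0.2293  0.004 ]
 [ 0.4639 -0.0923  0.004 ]]
loopL (array([ 0.6435, -0.1083,  0.0659]), [np.float64(0.0032811264716871864), np.float64(0.0032811264716869153)]) [[ 0.6452 -0.1113  0.084 ]]
loopR (array([ 0.6456, -0.206 ,  0.0723]), [np.float64(0.0012370519521097282), np.float64(0.0012370519521099584)]) [[ 0.6459 -0.2044  0.084 ]]
Ltop [[ 0.6334 -0.1245  0.037 ]]
Lbot [[ 0.4721 -0.1256  0.037 ]]
Rtop [[ 0.6146 -0.1927  0.037 ]]
Rbot [[ 0.4927 -0.1945  0.037 ]]
hoopL far [[ 0.6083 -0.1238  0.057 ]]
hoopL near [[ 0.5258 -0.125   0.057 ]]
hoopR far [[ 0.5982 -0.1926  0.057 ]]
hoopR near [[ 0.5443 -0.193   0.057 ]]
```

Add to h.py:
```python
np.set_printoptions(precision=4,suppress=True)
def grid(yaw,tilt):   # plate frame matrix
    return (R.from_euler("z",yaw)*R.from_euler("y",tilt))
def tool(g,flip=False):  # tool rotation holding a plate of rotation g
    m=g.as_matrix(); return R.from_matrix(np.c_[m[:,1],m[:,0],-m[:,2]])
def goto(pos,r):
    s=ctrl.get_state(); d,v=delta(pos,r.as_quat(),(s["eef_pos"],s["tcp_rot"])); print("d",d,"rot",v,"| |d|",np.linalg.norm(d));
```

Run:
```python
from h import *
g=grid(.165,.45);z=g.as_matrix()[:,2];P=np.array([.5125,.0946,.110]);t=tool(g)
print(P-.034*z, t.as_matrix()); goto(P+.06*z,t); print(ctrl.get_state()["qpos"])
```

```text
[0.4979 0.0922 0.0794] [[-0.1643  0.8882 -0.4291]
 [ 0.9864  0.1479 -0.0714]
 [-0.     -0.435  -0.9004]]
d [0.0023 0.1105 0.108 ] rot [ 0.3313 -0.3903 -1.7026] | |d| 0.15451233486158106
[ 0.1964  0.0372  1.7837 -0.0004  1.3196  1.7668]
```

To row units: 0.02 m is 20, 0.11 m is 110.

inch_along(
  steps=[
    [[0,20,0,0.033,-0.039,-0.17,1],[0,40,0,0.066,-0.078,-0.34,1],[0,60,0,0.1,-0.117,-0.51,1],[0,80,0,0.133,-0.156,-0.68,1],[0,100,0,0.166,-0.195,-0.85,1],[0,110,20,0.2,-0.234,-1.02,1],[0,110,40,0.232,-0.273,-1.19,1],[0,110,60,0.265,-0.312,-1.36,1],[0,110,70,0.298,-0.351,-1.53,1],[2,110,75,0.331,-0.39,-1.703,0.6]],
  ],
)

```text
time: 5.1
eef_pos: [0.5376, 0.0975, 0.1958]
tcp_rot: [0.629, 0.744, -0.171, -0.146]
contact_force: [0.6, 0.5, 0.2]
opening: 0.814
finger_force: 0.0
```

Run:
```python
from h import *
g=grid(.165,.45);z=g.as_matrix()[:,2];P=np.array([.5125,.0946,.110]);t=tool(g)
goto(P+.06*z,t);goto(P-.034*z,t); print(ctrl.get_state()["qpos"])
```

```text
d [0.0012 0.0146 0.0282] rot [-0.0026 -0.0006  0.003 ] | |d| 0.03176056074260586
d [0.0011 0.0149 0.1222] rot [-0.0026 -0.0006  0.003 ] | |d| 0.12307431803345312
[ 0.0223  0.2962  1.6787 -0.0617  1.6153 -0.1342]
```

To row units: 0.122 m is 122, 0.11 m is 110.

inch_along(
  steps=[
    [[1,15,20,0,0,0,0.6],[1,15,60,0,0,0,0.6],[1,15,90,0,0,0,0.6],[1,15,110,0,0,0,0.6],[1,15,122,0,0,0,0.6],[1,15,122,0,0,0,0.6]],
  ],
)

```text
time: 5.85
eef_pos: [0.4984, 0.0934, 0.0799]
tcp_rot: [0.63, 0.743, -0.17, -0.145]
contact_force: [-0.1, 0.7, -0.6]
opening: 0.6
finger_force: 0.0
```

Run:
```python
from h import *
c=ctrl.read_camera("wrist");cv2.imwrite("pics/w2.png",c["pixels"][:,:,::-1])
```

```text
(no output)
```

View pics/w2.png

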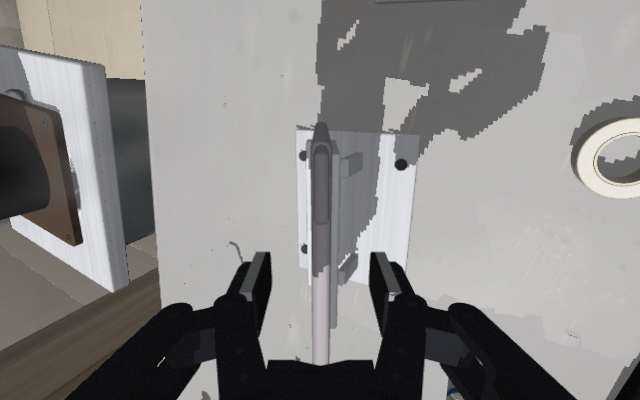

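inch_along(
  steps=[
    [[0,0,0,0,0,0,0],[0,0,0,0,0,0,0],[0,0,0,0,0,0,0],[0,0,0,0,0,0,0],[0,0,0,0,0,0,0],[0,0,0,0,0,0,0]],
  ],
  clamp_n=60,
)

```text
time: 6.65
eef_pos: [0.4991, 0.0939, 0.0808]
tcp_rot: [0.63, 0.744, -0.17, -0.144]
contact_force: [1.9, 0.5, 4.9]
opening: 0.087
finger_force: 59.9
```

inch_along(
  steps=[
    [[0,0,-20,0,0,0,0],[0,0,-60,0,0,0,0],[0,0,-100,0,0,0,0],[0,0,-140,0,0,0,0],[0,0,-140,0,0,0,0]],
  ],
)

```text
time: 7.28
eef_pos: [0.5614, 0.1039, 0.2095]
tcp_rot: [0.631, 0.744, -0.168, -0.142]
contact_force: [0.5, 0.7, -1.6]
opening: 0.089
finger_force: 59.1
```

Run:
```python
from h import *
s=ctrl.get_state();print(s["qpos"])
G=grid(.012-np.pi/2,0);goto([.5528,-.1248,.23],tool(G))
```

```text
[ 0.0309  0.3291  1.6088 -0.058   1.6425 -0.125 ]
d [-0.2242 -0.0503  0.0013] rot [-0.3259  0.3812  1.6922] | |d| 0.22977304970651247
```

inch_along(
  steps=[
    [[-22,-5,0,-0.033,0.038,0.17,0],[-45,-10,0,-0.065,0.076,0.338,0],[-67,-15,0,-0.098,0.114,0.507,0],[-90,-20,0,-0.13,0.152,0.677,0],[-112,-25,0,-0.163,0.19,0.846,0],[-134,-30,0,-0.195,0.229,1.015,0],[-157,-35,0,-0.228,0.267,1.184,0],[-180,-40,0,-0.26,0.305,1.354,0],[-200,-45,0,-0.293,0.343,1.523,0],[-224,-50,0,-0.326,0.381,1.692,0]],
  ],
)

```text
time: 8.52
eef_pos: [0.5492, -0.1247, 0.2252]
tcp_rot: [1.0, 0.003, -0.006, -0.0]
contact_force: [0.8, -0.1, -2.2]
opening: 0.083
finger_force: 58.9
```

inch_along(
  steps=[
    [[0,0,0,0,0,0,0],[0,0,0,0,0,0,0]],
  ],
)

```text
time: 8.78
eef_pos: [0.5501, -0.1239, 0.2262]
tcp_rot: [1.0, 0.007, -0.005, -0.001]
contact_force: [0.4, 0.5, -2.2]
opening: 0.081
finger_force: 59.0
```

Run:
```python
from h import *
s=ctrl.get_state();print(s["qpos"])
G=grid(.012-np.pi/2,0);goto([.5528,-.1248,.23],tool(G))
c=ctrl.read_camera("wrist");t=ctrl.read_camera("scene")
im=np.zeros((600,800,3),np.uint8)
im[:360,:576]=cv2.resize(c["pixels"],(576,360));im[360:600,:]=cv2.resize(t["pixels"][100:220,260:460],(400*2,240*2))[:240] if 0 else cv2.resize(t["pixels"][130:226,270:590],(800,240),interpolation=cv2.INTER_CUBIC)
cv2.imwrite("pics/w3.png",im[:,:,::-1])
```

```text
[-0.4001  0.053   1.8519 -0.0031  1.2473  1.158 ]
d [ 0.0027  0.001  -0.0038] rot [-0.0016  0.0109  0.0017] | |d| 0.004765746162298328
```

View pics/w3.png

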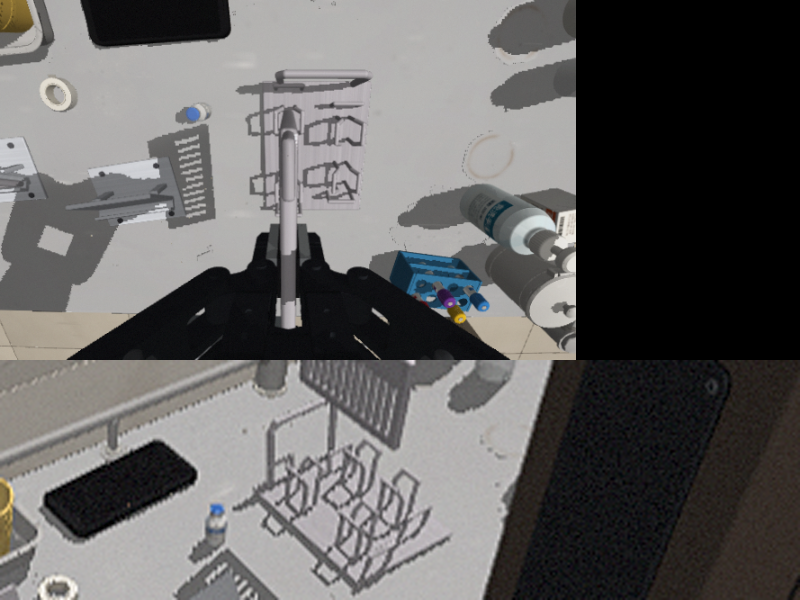

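Run:
```python
from h import *
s=ctrl.read_camera("scene");w=ctrl.read_camera("wrist")
for p in[(270+396/2.5,130+(447-360)/2.5),(270+300/2.5,130+(382-360)/2.5)]:
    o,d=ray(s,[p]);print("foot",o+d[0]*((-.1205-o[1])/d[0,1]))
x=w["pixels"][:,316:326].astype(int).mean((1,2));print(np.round(x[105:240]).astype(int))
for r in(118,122,126,215,225): print(r,plane(w,[(321,r)],.279),plane(w,[(321,r)],.26))
```

```text
foot [ 0.474  -0.1205  0.1684]
foot [ 0.6129 -0.1205  0.1568]
[176 175 176 176 176 176 176 176 176 176 176 176 176 173 151 109  96  97
  95  90  88  88  87  87  87  86  86  86  85  85  86  87  88  89  89  88
  94 116 145 157 134 100  88  87  85  87  88  90  99 122 145 156 159 161
 163 163 163 163 164 163 163 163 163 163 164 163 164 164 164 164 164 164
 164 164 165 165 165 165 164 164 164 164 164 165 164 164 164 164 164 164
 165 164 164 164 164 164 164 164 164 164 164 164 164 164 164 164 165 164
 164 165 164 165 165 165 164 163 157 142 141 166 182 182 181 181 181 180
 181 181 181 181 181 181 181 182 181]
118 [[ 0.6289 -0.1229  0.279 ]] [[ 0.6276 -0.123   0.26  ]]
122 [[ 0.6278 -0.1229  0.279 ]] [[ 0.6263 -0.123   0.26  ]]
126 [[ 0.6267 -0.1229  0.279 ]] [[ 0.6249 -0.123   0.26  ]]
215 [[ 0.5994 -0.1234  0.279 ]] [[ 0.5918 -0.1235  0.26  ]]
225 [[ 0.596  -0.1234  0.279 ]] [[ 0.5876 -0.1236  0.26  ]]
```

inch_along(
  steps=[
    [[2.7,1.4,40,-0.001,0.011,0.001,0],[2.7,1.4,70,-0.001,0.011,0.001,0],[2.7,1.4,80,-0.001,0.011,0.001,0],[2.7,1.4,80,-0.001,0.011,0.001,0],[2.7,1.4,80,-0.001,0.011,0.001,0]],
  ],
)

```text
time: 9.6
eef_pos: [0.5542, -0.1264, 0.1495]
tcp_rot: [1.0, 0.006, 0.003, 0.001]
contact_force: [-0.2, 0.2, -1.6]
opening: 0.085
finger_force: 59.0
```

Run:
```python
from h import *
G=grid(.012-np.pi/2,0);goto([.5528,-.1253,.0756],tool(G))
```

```text
d [-0.0018 -0.0013  0.0739] rot [ 0.0025 -0.0056 -0.0006] | |d| 0.07389323355139195
```

To row units: 0.055 m is 55, 0.05 m is 50.

inch_along(
  steps=[
    [[-1.5,-1,20,0.002,-0.005,0,0],[-1.5,-1,40,0.002,-0.005,0,0],[-1.5,-1,50,0.002,-0.005,0,0],[-1.5,-1,55,0.002,-0.005,0,0],[-1.5,-1,55,0.002,-0.005,0,0]],
  ],
)

```text
time: 10.22
eef_pos: [0.5515, -0.1251, 0.0922]
tcp_rot: [1.0, 0.005, -0.001, -0.0]
contact_force: [0.6, 0.2, -0.3]
opening: 0.083
finger_force: 59.0
```

Run:
```python
from h import *
G=grid(.012-np.pi/2,0);goto([.5528,-.1253,.0756],tool(G));print(ctrl.get_state()["wrist_torque"])
```

```text
d [0.0013 0.0003 0.0166] rot [-0.001   0.0028 -0.001 ] | |d| 0.01667400977510799
[ 0.0131  0.02   -0.0007]
```

Foot is between the hoops with no contact force; lower on to the floor gently.

To row units: 0.014 m is 14, 0.011 m is 11.

inch_along(
  steps=[
    [[1,0,6,0,0,0,0],[1,0,11,0,0,0,0],[1,0,14,0,0,0,0],[1,0,14,0,0,0,0]],
  ],
)

```text
time: 10.72
eef_pos: [0.5524, -0.125, 0.0783]
tcp_rot: [1.0, 0.006, -0.001, -0.0]
contact_force: [-0.2, 0.2, -1.4]
opening: 0.084
finger_force: 59.0
```

To row units: 0.004 m is 4, 0.002 m is 2.

inch_along(
  steps=[
    [[0,0,2,0,0,0,0],[0,0,4,0,0,0,0],[0,0,4,0,0,0,0]],
  ],
)

```text
time: 11.1
eef_pos: [0.5529, -0.1252, 0.0755]
tcp_rot: [1.0, 0.006, -0.001, -0.0]
contact_force: [-2.6, 1.7, 3.2]
opening: 0.081
finger_force: 59.6
```

To row units: -0.16 m is -160, -0.13 m is -130.

inch_along(
  steps=[
    [[0,0,1,0,0,0,0],[0,0,1,0,0,0,0.4],[0,0,1,0,0,0,0.4],[0,0,1,0,0,0,0.4],[0,0,-30,0,0,0,0.4],[0,0,-80,0,0,0,0.4],[0,0,-130,0,0,0,0.5],[0,0,-160,0,0,0,0.6],[0,0,-160,0,0,0,0.6]],
  ],
)

```text
time: 12.22
eef_pos: [0.5546, -0.1258, 0.238]
tcp_rot: [1.0, 0.006, 0.002, 0.001]
contact_force: [-0.4, 0.2, 0.3]
opening: 0.601
finger_force: 0.0
```

Run:
```python
from h import *
c=ctrl.read_camera("wrist")
y=40;im=cv2.resize(c["pixels"][60:300,200:440],(600,600),interpolation=cv2.INTER_CUBIC);cv2.imwrite("pics/w4.png",im[:,:,::-1])
g=grid(.10,.45);z=g.as_matrix()[:,2];P=np.array([.5424,.2902,.111]);t=tool(g);goto(P+.1*z,t);goto(P-.033*z,t)
```

```text
d [ 0.037  -0.4195  0.0342] rot [ 0.3409 -0.3725 -1.6289] | |d| 0.4225122942324301
d [-0.0206 -0.4144  0.154 ] rot [ 0.3409 -0.3725 -1.6289] | |d| 0.4425493576243231
```

View pics/w4.png

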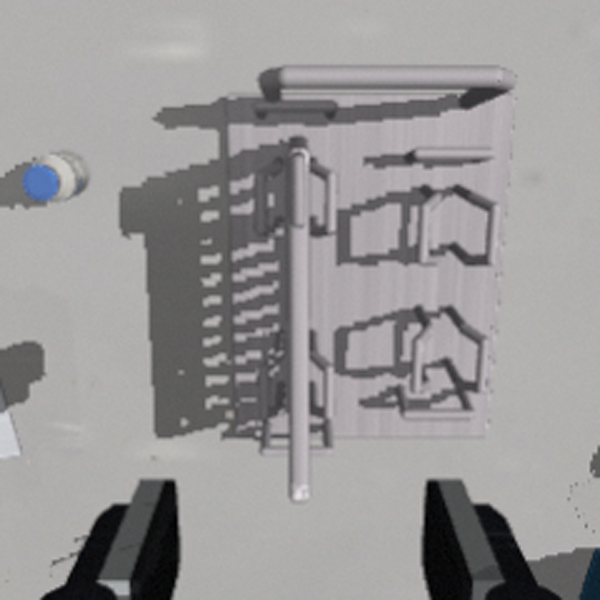

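To row units: -0.042 m is -42, 0.037 m is 37.

inch_along(
  steps=[
    [[4,-42,0,0.034,-0.037,-0.163,0.6],[7,-84,0,0.068,-0.074,-0.326,0.6],[11,-126,0,0.102,-0.112,-0.489,0.6],[15,-168,0,0.136,-0.149,-0.652,0.6],[18,-210,0,0.17,-0.186,-0.814,0.6],[22,-252,0,0.205,-0.223,-0.977,0.6],[26,-294,0,0.239,-0.261,-1.14,0.6],[30,-336,10,0.273,-0.298,-1.303,0.6],[33,-378,20,0.307,-0.335,-1.466,0.6],[37,-420,34,0.341,-0.372,-1.629,0.6]],
  ],
)

```text
time: 13.52
eef_pos: [0.5844, 0.2961, 0.1977]
tcp_rot: [0.652, 0.724, -0.168, -0.152]
contact_force: [-0.2, -0.2, -0.1]
opening: 0.6
finger_force: 0.0
```

inch_along(
  steps=[
    [[0,0,0,0,0,0,0.6],[0,0,0,0,0,0,0.6]],
  ],
  lines="1,2",
)

```text
time: 13.78
eef_pos: [0.5844, 0.2947, 0.1987]
```

Run:
```python
from h import *
g=grid(.10,.45);z=g.as_matrix()[:,2];P=np.array([.5424,.2902,.111]);t=tool(g);goto(P+.1*z,t);goto(P-.033*z,t)
c=ctrl.read_camera("wrist")
# plate top edge centre seen by the wrist camera: expected pixels
print(proj(c,[P+.05*g.as_matrix()[:,1],P,P-.05*g.as_matrix()[:,1]]))
cv2.imwrite("pics/w5.png",c["pixels"][:,:,::-1])
x=c["pixels"].astype(int).mean(2)
for r in(120,160,200,240): print(r,np.round(x[r,270:370:2]).astype(int))
```

```text
d [-0.0002  0.0001 -0.0027] rot [-0.005  -0.0002 -0.0007] | |d| 0.0026648452784851923
d [-0.0003  0.0007  0.1303] rot [-0.005  -0.0002 -0.0007] | |d| 0.13034791831415873
[[320.5754 143.8305]
 [320.5819 204.3299]
 [320.5868 257.5468]]
120 [175 175 177 181 182 178 176 177 177 177 177 178 177 177 176 179 180 179
 206 205 205 186 149 123 115 169 164 115  95  95 103 118 117 120 117 115
 115 115 115 114 116 113 111 113 181 206 209 211 202 209]
160 [176 177 178 177 178 177 176 174 176 177 177 178 177 179 176 178 177 177
 200 211 208 193 226 156 172 184 183 165 102 129 128 120 118 121 117 117
 115 116 116 180 211 208 212 210 208 211 212 211 211 210]
200 [174 175 176 177 177 175 175 177 176 175 177 177 176 177 175 176 177 176
 188 209 186 163 219 150 175 189 185 165 106 128 123 105 120 194 104  89
  97 105 167 214 210 212 212 210 210 211 213 213 209 188]
240 [179 177 174 177 175 176 177 177 178 178 176 178 179 178 177 177 140  96
  96  94 178 178 178 162 142 173 156  93 148 179 178 178 179 181 177 179
 180 178 177 180 178 179 181 179 179 181 180 180 180 181]
```

To row units: 0.13 m is 130, 0.11 m is 110.

inch_along(
  steps=[
    [[0,0,40,-0.005,0,0,0.6],[0,1,80,-0.005,0,0,0.6],[0,1,110,-0.005,0,0,0.6],[0,1,130,-0.005,0,0,0.6],[0,1,130,-0.005,0,0,0.6],[0,1,130,-0.005,0,0,0.6]],
  ],
)

```text
time: 14.58
eef_pos: [0.5311, 0.2898, 0.085]
tcp_rot: [0.655, 0.723, -0.162, -0.148]
contact_force: [0.1, 0.9, 0.0]
opening: 0.598
finger_force: 0.0
```

inch_along(
  steps=[
    [[0,0,0,0,0,0,0],[0,0,0,0,0,0,0],[0,0,0,0,0,0,0],[0,0,0,0,0,0,0],[0,0,0,0,0,0,0],[0,0,0,0,0,0,0]],
  ],
  clamp_n=60,
)

```text
time: 15.32
eef_pos: [0.5302, 0.29, 0.0844]
tcp_rot: [0.654, 0.723, -0.163, -0.149]
contact_force: [1.1, -1.1, 5.4]
opening: 0.08
finger_force: 60.8
```

To row units: -0.1 m is -100, -0.02 m is -20.

inch_along(
  steps=[
    [[0,0,-20,0,0,0,0],[0,0,-60,0,0,0,0],[0,0,-100,0,0,0,0],[0,0,-150,0,0,0,0],[0,0,-180,0,0,0,0],[0,0,-190,0,0,0,0],[0,0,-190,0,0,0,0]],
  ],
)

```text
time: 16.2
eef_pos: [0.6114, 0.2977, 0.2544]
tcp_rot: [0.654, 0.723, -0.164, -0.149]
contact_force: [-0.1, 0.3, -0.6]
opening: 0.081
finger_force: 60.0
```

Run:
```python
from h import *
s=ctrl.get_state();print(s["qpos"])
G=grid(.012+np.pi/2,0);goto([.5535,-.1943,.26],tool(G))
```

```text
[0.2757 0.5225 1.2681 0.0786 1.7907 0.1755]
d [-0.4838 -0.0989  0.0405] rot [-0.3601 -0.3317 -1.4559] | |d| 0.4954367213085385
```

Units first: shifts go in mm. So -0.484 m is -484, -0.435 m is -435.

inch_along(
  steps=[
    [[-48,-10,4,-0.036,-0.033,-0.146,0],[-97,-20,8,-0.072,-0.066,-0.291,0],[-145,-30,12,-0.108,-0.1,-0.437,0],[-194,-40,16,-0.144,-0.133,-0.582,0],[-242,-49,20,-0.18,-0.166,-0.728,0],[-290,-59,24,-0.216,-0.199,-0.874,0],[-339,-69,28,-0.252,-0.232,-1.019,0],[-387,-79,32,-0.288,-0.265,-1.165,0],[-435,-89,36,-0.324,-0.299,-1.31,0],[-484,-99,40,-0.36,-0.332,-1.456,0]],
  ],
)

```text
time: 17.45
eef_pos: [0.5518, -0.1948, 0.2584]
tcp_rot: [-0.009, 1.0, 0.001, -0.001]
contact_force: [0.6, -0.7, -1.2]
opening: 0.082
finger_force: 59.8
```

inch_along(
  steps=[
    [[0,0,0,0,0,0,0],[0,0,0,0,0,0,0],[0,0,0,0,0,0,0]],
  ],
)

```text
time: 17.82
eef_pos: [0.5535, -0.1928, 0.2599]
tcp_rot: [-0.007, 1.0, 0.0, -0.001]
contact_force: [-0.2, 0.8, -0.3]
opening: 0.082
finger_force: 59.9
```

Run:
```python
from h import *
G=grid(.012+np.pi/2,0);goto([.5535,-.1943,.26],tool(G))
w=ctrl.read_camera("wrist");print(ctrl.get_state()["qpos"])
x=w["pixels"][:,317:325].astype(int).mean((1,2))
for r in range(60,300,4):print(r,int(x[r]),end="; ")
y=w["pixels"].astype(int).mean(2)
for r in(150,200,250):print(r,y[r,296:346].astype(int))
import pickle;pickle.dump(w,open("wS.pkl","wb"))
```

```text
d [ 0.     -0.0015 -0.0001] rot [ 0.0009 -0.0014  0.0016] | |d| 0.0014843608968170342
[-0.5081  0.0714  1.7696 -0.      1.3016 -2.093 ]
60 197; 64 196; 68 196; 72 196; 76 196; 80 196; 84 196; 88 196; 92 196; 96 197; 100 200; 104 201; 108 202; 112 117; 116 186; 120 201; 124 201; 128 119; 132 190; 136 200; 140 200; 144 199; 148 83; 152 81; 156 80; 160 78; 164 77; 168 77; 172 78; 176 75; 180 76; 184 148; 188 223; 192 242; 196 231; 200 228; 204 227; 208 201; 212 201; 216 201; 220 202; 224 201; 228 200; 232 200; 236 199; 240 200; 244 200; 248 200; 252 199; 256 199; 260 197; 264 112; 268 112; 272 112; 276 111; 280 111; 284 112; 288 112; 292 111; 296 110; 150 [200 201 199 198 203 202 200 188 199 211 186 130 162 202 203 198 197 196
 159 107  96  87  82  84  82  81  79  78  82  84 101 115 113 109 172 214
 201 152 107 104 112 115 114 117 114 143 160 182 194 192]
200 [194 195 196 197 200 201 200 195 206 215 205 167 139 174 175 181 211 220
 220 229 242 244 238 237 232 225 223 220 202 194 189 158 119  84 177 207
 169 158 185 199 197 198 198 197 194 192 192 192 191 192]
250 [196 195 196 189 134  75  76  76  77  77  77  76  74  72  46  61  94 101
 105 174 211 210 204 204 204 198 195 196 189 175 149 130  99  55  52  72
  77  77  77  76  77  75  76  75 161 199 198 199 198 198]
```

Run:
```python
from h import *
import pickle
w=pickle.load(open("wS.pkl","rb"));print(plane(w,[(320.5,183),(320.5,186),(320.5,250)],.2885), plane(w,[(320.5,147)],.19))
```

```text
[[ 0.5006 -0.1932  0.2885]
 [ 0.5018 -0.1932  0.2885]
 [ 0.5294 -0.1928  0.2885]] [[ 0.5017 -0.193   0.19  ]]
```

inch_along(
  steps=[
    [[-2,-1.5,40,0,0,0,0],[-2,-1.5,80,0,0,0,0],[-2,-1.5,105,0,0,0,0],[-2,-1.5,105,0,0,0,0],[-2,-1.5,105,0,0,0,0]],
  ],
)

```text
time: 18.5
eef_pos: [0.5566, -0.1957, 0.1573]
tcp_rot: [-0.007, 1.0, -0.001, 0.001]
contact_force: [0.1, -0.4, -1.1]
opening: 0.085
finger_force: 59.9
```

Run:
```python
from h import *
G=grid(.012+np.pi/2,0);goto([.5553,-.1945,.0795],tool(G))
```

```text
d [0.0015 0.0013 0.0778] rot [-0.0013  0.002   0.0013] | |d| 0.07778236659977987
```

To row units: 0.062 m is 62, 0.055 m is 55.

inch_along(
  steps=[
    [[1,1,20,0,0,0,0],[1,1,40,0,0,0,0],[1,1,55,0,0,0,0],[1,1,62,0,0,0,0],[1,1,62,0,0,0,0]],
  ],
)

```text
time: 19.12
eef_pos: [0.5543, -0.1949, 0.0929]
tcp_rot: [-0.006, 1.0, 0.0, -0.001]
contact_force: [-0.0, 0.0, -0.5]
opening: 0.082
finger_force: 59.9
```

Run:
```python
from h import *
G=grid(.012+np.pi/2,0);goto([.5553,-.1945,.0795],tool(G));print(ctrl.get_state()["wrist_torque"])
```

```text
d [-0.001   0.0003  0.0134] rot [ 0.0006 -0.0012  0.0001] | |d| 0.013467419775415128
[ 0.0031  0.0228 -0.0256]
```

inch_along(
  steps=[
    [[-1,0,5,0,0,0,0],[-1,0,10,0,0,0,0],[-1,0,13,0,0,0,0],[-1,0,14,0,0,0,0],[-1,0,14,0,0,0,0]],
  ],
)

```text
time: 19.75
eef_pos: [0.5557, -0.195, 0.0799]
tcp_rot: [-0.006, 1.0, -0.0, 0.0]
contact_force: [-0.7, -0.3, -1.0]
opening: 0.085
finger_force: 59.9
```

To row units: 0.003 m is 3, 0.002 m is 2.

inch_along(
  steps=[
    [[0,0,2,0,0,0,0],[0,0,3,0,0,0,0],[0,0,3,0,0,0,0]],
  ],
)

```text
time: 20.12
eef_pos: [0.5562, -0.1953, 0.0794]
tcp_rot: [-0.006, 1.0, -0.0, 0.0]
contact_force: [-4.8, 1.8, 10.0]
opening: 0.079
finger_force: 61.5
```

inch_along(
  steps=[
    [[0,0,0,0,0,0,0.35],[0,0,0,0,0,0,0.35],[0,0,0,0,0,0,0.35],[0,0,-30,0,0,0,0.35],[0,0,-80,0,0,0,0.35],[0,0,-130,0,0,0,0.35],[0,0,-170,0,0,0,0.35],[0,0,-170,0,0,0,0.35]],
  ],
)

```text
time: 21.12
eef_pos: [0.5576, -0.196, 0.2516]
tcp_rot: [-0.006, 1.0, -0.002, 0.004]
contact_force: [0.5, -0.7, -0.4]
opening: 0.346
finger_force: 0.0
```

Run:
```python
from h import *
c=ctrl.read_camera("wrist");s=ctrl.read_camera("scene")
a=cv2.resize(c["pixels"][60:300,180:460],(560,480))
b=cv2.resize(s["pixels"][130:250,360:460],(240,288))
im=np.zeros((480,800,3),np.uint8);im[:,:560]=a;im[:288,560:]=b
cv2.imwrite("pics/w6.png",im[:,:,::-1])
```

```text
(no output)
```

View pics/w6.png

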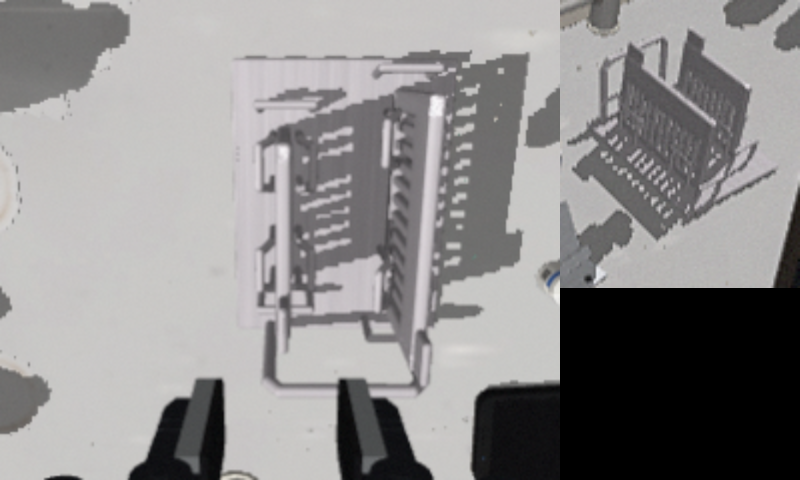

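Both grids are seated in their slots with the tabs at the loop end, and the gripper is clear. I'm handing the job in.

```bash
python3 -c "
from plant import ctrl
print(ctrl.sign_off())"
```

```text
the job is handed in; nothing more can be done
None
```

I handed the job in at about 21 s: both grids stand on the floors of their own slots with their tabs at the carrying-loop end, the gripper is clear, and the vial, tape roll and handset were not touched; no verdict came back.

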